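Gauge the contact sleeves and reject the one that is not bored through

TASK

Check the three brass contact sleeves on the pin gauge: push each one along its guide rods onto its pin, without forcing it. Leave the two that go fully home against the shoulder where they are; draw the one that stops short back off its pin and put it in the black reject tray. Leave the other things on the bench alone.

Things in the scene. Friction and masses are not known exactly. Their poses are not given: they have to be found in the camera images.
- gauge: Fixed pin gauge: dark steel base 200 x 240 x 12 mm, three lanes 80 mm apart (y = 80, 0, -80 mm) of two rods each that carry a sleeve to a level pin. Origin on the table under the middle lane; x along the lanes towards the pins and their shoulder block, z up. Base x = -80 to 120 mm; pins x = 46 (tip) to 80 mm; block x = 80 to 110 mm, 240 mm wide, top 78 mm above the table.
- home_left (a point): Centre of a sleeve fully home on the left pin (seen from the robot), its front end on the block: 22 mm before the block, on the pin's axis, 45 mm above the table; axes as the gauge's. The steel pin is 20 mm thick, 34 mm long, level, along x. The lane's two 8 mm rods stand 25 mm apart, tops 31 mm above the table, and reach from the block back to 146 mm before it.
- home_middle (a point): Centre of a sleeve fully home on the middle pin (seen from the robot), its front end on the block: 22 mm before the block, on the pin's axis, 45 mm above the table; axes as the gauge's. The steel pin is 20 mm thick, 34 mm long, level, along x. The lane's two 8 mm rods stand 25 mm apart, tops 31 mm above the table, and reach from the block back to 146 mm before it.
- home_right (a point): Centre of a sleeve fully home on the right pin (seen from the robot), its front end on the block: 22 mm before the block, on the pin's axis, 45 mm above the table; axes as the gauge's. The steel pin is 20 mm thick, 34 mm long, level, along x. The lane's two 8 mm rods stand 25 mm apart, tops 31 mm above the table, and reach from the block back to 146 mm before it.
- sleeve_1: Brass sleeve, diameter 36 mm, 44 mm long, 0.22 kg, 23 mm bore, lying; origin its centre, x its long axis (free to roll). It slides easily on the oiled rods. It starts in any lane of the gauge, front end 12 to 40 mm short of the pin. The three look alike and are shuffled: two are bored right through, one has a web 16 mm inside either mouth and stops 18 mm short of home.
- sleeve_2: Brass sleeve, diameter 36 mm, 44 mm long, 0.22 kg, 23 mm bore, lying; origin its centre, x its long axis (free to roll). It slides easily on the oiled rods. It starts in any lane of the gauge, front end 12 to 40 mm short of the pin. The three look alike and are shuffled: two are bored right through, one has a web 16 mm inside either mouth and stops 18 mm short of home.
- sleeve_3: Brass sleeve, diameter 36 mm, 44 mm long, 0.22 kg, 23 mm bore, lying; origin its centre, x its long axis (free to roll). It slides easily on the oiled rods. It starts in any lane of the gauge, front end 12 to 40 mm short of the pin. The three look alike and are shuffled: two are bored right through, one has a web 16 mm inside either mouth and stops 18 mm short of home.
- reject_tray: Fixed open black plastic tray, 150 x 140 x 30 mm outside, walls and floor 5 mm; its origin is the centre of its underside, x along the 150 mm side.
- reject_tray_in (a point): Centre of the tray's inner floor, 5 mm above the table; axes as the tray's.
- relay: Bystander: blue relay with a clear top, 75 x 28 x 77 mm, standing loose; origin at the centre of its underside.
- terminals: Bystander: row of pale terminal blocks, 55 x 60 x 45 mm, loose; origin at the centre of its underside.
- cartridge: Bystander: yellow cartridge, 34 mm in diameter, 115 mm tall, standing loose; origin at the centre of its underside.
- screwdriver: Bystander: screwdriver with a black handle lying loose; its x axis runs from handle to tip.
Mind the look-alikes: they are no part of the job. What is shaped like the sleeve_1 but orange or turquoise is not meant.

How it is judged:
At the end, for the whole second after the job is handed in: Two sleeves are fully home on their pins (centre within 5 mm of a home point); the one that stops short lies in the reject tray (centre within 60 mm in x and 55 mm in y of the middle of its inner floor, under 30 mm above it); all slower than 20 mm/s ((((x of sleeve_1 in the frame of reject_tray_in between -0.06 and 0.06 m and y of sleeve_1 in the frame of reject_tray_in between -0.055 and 0.055 m and z of sleeve_1 in the frame of reject_tray_in below 0.03 m) and (distance between sleeve_2 and home_left below 0.005 m or distance between sleeve_2 and home_middle below 0.005 m or distance between sleeve_2 and home_right below 0.005 m) and (distance between sleeve_3 and home_left below 0.005 m or distance between sleeve_3 and home_middle below 0.005 m or distance between sleeve_3 and home_right below 0.005 m)) or ((x of sleeve_2 in the frame of reject_tray_in between -0.06 and 0.06 m and y of sleeve_2 in the frame of reject_tray_in between -0.055 and 0.055 m and z of sleeve_2 in the frame of reject_tray_in below 0.03 m) and (distance between sleeve_1 and home_left below 0.005 m or distance between sleeve_1 and home_middle below 0.005 m or distance between sleeve_1 and home_right below 0.005 m) and (distance between sleeve_3 and home_left below 0.005 m or distance between sleeve_3 and home_middle below 0.005 m or distance between sleeve_3 and home_right below 0.005 m)) or ((x of sleeve_3 in the frame of reject_tray_in between -0.06 and 0.06 m and y of sleeve_3 in the frame of reject_tray_in between -0.055 and 0.055 m and z of sleeve_3 in the frame of reject_tray_in below 0.03 m) and (distance between sleeve_1 and home_left below 0.005 m or distance between sleeve_1 and home_middle below 0.005 m or distance between sleeve_1 and home_right below 0.005 m) and (distance between sleeve_2 and home_left below 0.005 m or distance between sleeve_2 and home_middle below 0.005 m or distance between sleeve_2 and home_right below 0.005 m))) and linear speed of each of sleeve_1, sleeve_2, sleeve_3 below 0.02 m/s); the robot touches nothing.
It fails at once if a sleeve is forced against the gauge with more than 150 N (contact force between any of sleeve_1, sleeve_2, sleeve_3 and gauge above 150 N).
It fails at once if a bystander is moved more than 20 mm (distance of any of relay, terminals, cartridge, screwdriver from where it was at the start of the episode above 0.02 m).
It also fails if it takes over 56 s, if anything falls off the work surface, if the arm or the gripper's body presses on something with over 40 N, if the wrist force passes 120 N, or if a joint passes its speed limit or range.

ROBOT

A 6-joint arm with a two-finger parallel gripper is mounted at the origin on the work surface. World frame = base frame: x ahead of the robot, y to its left, z up, the work surface at z = 0. Lengths are in m, angles in rad, forces in N, time in s.
With the tool pointing down it reaches from about 0.25 to 0.725 m from the base axis. Payload 4 kg.
Tool frame: the origin (TCP) lies midway between the tips of the shut fingers; the grasp point (between the pads) lies 19 mm behind it (bot.grip_depth is the distance from the TCP to the grasp point, in m); z points along the fingers, y is the line along which they close (so a half turn about z gives the same grasp; the last joint's range is limited). The gripper opens to 85 mm and grips with 20 to 120 N. Pads are 22 mm wide; open, the fingers measure 114 mm over their backs; the gripper's body (76 mm by 85 mm) begins 54 mm behind the grasp point. The pads swing forward as they close: fully open they stand 13 mm farther back than shut.
Start: joints at [-1.22, 0.241, 0.005, 1.335, 0, 1.571], TCP at [0.172, -0.47, 0.231] pointing down, gripper open.
Joint ranges: [-2.72, 2.72], [-1.05, 1.87], [-1.09, 1.28], [-1.99, 2.15], [-1.42, 1.44], [-3.14, 3.14]. Speed limits (rad/s): [2.79, 2.79, 3.14, 3.14, 3.14, 3.14].

INTERFACE

Orientations are given as a unit quaternion [x, y, z, w].
In Python, from workcell import bot gives the robot as it stands.
- The arm moves only by the shell command python3 -m creep 'ROWS'. ROWS is JSON, one flat list of numbers, 5 for each row, row after row: the shift along the world's x, y, z in m, then the turn about the world's z in rad, then the finger opening in m, from 0 to 0.0854. In form: [x, y, z, twist, claw, x, y, z, twist, claw, ...]. A call has 1 to 10 rows; each row is the pose to reach, as a shift and turn from the pose commanded when the call began; what a row does not reach only later rows make up. A row lasts 1/12 s, in which the tool goes at most 41.7 mm and 7.16 degrees, less where a joint would pass 70% of its speed; a pose out of reach is approached as far as the arm can. A call with a gripper value outside its range is refused whole. The fingers move at their own pace and stop on an object; the grip force is fixed at half the most. Time passes only in rows, so rows that repeat a pose let the fingers close. It gives the time, the measured TCP pose, the force, the opening and the grip force at its end, in the units of the state.
- bot.get_obs(): the state, without advancing time (a new reading comes with each control period).
- bot.camera(name): name is "scene" or "side" or "wrist"; returns a dict with "pixels" (400x640x3 uint8, red, green, blue), "camera_matrix" (3x3 intrinsics, pixels), "extrinsics" (4x4, takes a point from world to camera coordinates); the wrist camera has in their place "T_tool_cam" (4x4, takes a point from camera to tool coordinates, whose origin is the TCP and whose axes are the flange's). Camera axes: x right, y down, z forward; pixel columns grow to the right and rows downward; lengths in m; the calibration is good to about 2 mm. A picture is of the moment at which its call begins: read the wrist's pose just before it. There is no depth.
- bot.job_done(): hands the job in; it is judged then, once.
Trained networks look in the newest picture that a camera, given by its name, has taken for a name from the list of things; names that differ only in an ending like _2 or _b are one class to them, and where a whole thing is asked for, a point or a joint stands for the part that bears it (a point fixed in the world has none). Each returns a list of dicts, best first, with "score" (0 to 1); they miss things now and then, are a little off and sometimes report something else, mostly with a low value. They report only what shows in the picture. A call takes as long as a camera call. They do not tell look-alikes from the thing itself.
- bot.look_for(camera, thing): "centre" ([column, row] as shares, 0 to 1, of the picture: columns of its width, rows of its height, amid what is visible of it).
- bot.place_of(camera, thing): "centre" ([column, row] as shares, 0 to 1, of the picture: columns of its width, rows of its height: a listed point, or the origin of a listed thing).
The state is a dict: "clock": time; "joint_pos": joint angles; "joint_vel": joint speeds; "tau": joint torques, N m; "eef_pos": TCP position; "tool_rot": TCP orientation; "ft_force": force on the tool from outside, world axes, zero at the start; "ft_torque": the same for the moment, N m; "grip_width": finger opening in m; "grasp_force": force on a finger pad.
Only numpy, scipy, OpenCV 4.12 (cv2) and the standard library are available. Lean on these libraries where they do the work, as an engineer would, in place of code of your own. Each camera call takes 0.05 s, during which the arm holds its last target. There are 200 camera calls.

## Working session

There is one attempt and no reset: what is moved stays moved. The work goes in short steps, Python scripts to look and compute and a shell command to move; the robot and the scene stay as the last step left them, time stands still between calls to the robot, and variables do not carry over. Pictures are saved under pics/ and viewed, at most 10 in all, crops included, and the job is handed in when it is done.

```bash
mkdir -p pics
cat > h.py <<'E'
import numpy as np, cv2
from workcell import bot
from scipy.spatial.transform import Rotation as R
def cam(n):
    o=bot.get_obs(); c=bot.camera(n); K=np.array(c["camera_matrix"])
    if n=="wrist":
        T=np.eye(4);T[:3,:3]=R.from_quat(o["tool_rot"]).as_matrix();T[:3,3]=o["eef_pos"]
        E=np.linalg.inv(T@np.array(c["T_tool_cam"]))
    else: E=np.array(c["extrinsics"])
    return c["pixels"],K@E[:3]
def save(n,p): cv2.imwrite("pics/"+n,cv2.cvtColor(p,cv2.COLOR_RGB2BGR))
def proj(P,X): u=P@np.append(X,1); return u[:2]/u[2]
def tri(P1,u1,P2,u2):
    X=cv2.triangulatePoints(P1,P2,np.array(u1,float).reshape(2,1),np.array(u2,float).reshape(2,1))[:,0]; return X[:3]/X[3]
def onz(P,u,z):
    A=np.array([P[0]-u[0]*P[2],P[1]-u[1]*P[2]]); return np.linalg.solve(A[:,:2],-(A[:,2]*z+A[:,3]))
E
cat > a.py <<'E'
from h import *
Ps={}
D={}
for n in ("scene","side"):
    p,P=cam(n); Ps[n]=P; save(n+"0.png",p); np.save(n+"P.npy",P)
    for t in ["gauge","home_left","home_middle","home_right","sleeve_1","reject_tray","reject_tray_in","relay","terminals","cartridge","screwdriver"]:
        r=bot.place_of(n,t); D[n,t]=r
        print(n,t,[(round(d["score"],2),int(d["centre"][0]*640),int(d["centre"][1]*400)) for d in r[:6]])
for t in ["gauge","home_left","home_middle","home_right","reject_tray","reject_tray_in","relay","terminals","cartridge","screwdriver"]:
    a,b=D["scene",t],D["side",t]
    if a and b: print(t,tri(Ps["scene"],np.array(a[0]["centre"])*[640,400],Ps["side"],np.array(b[0]["centre"])*[640,400]).round(4))
print(bot.get_obs()["clock"])
E
python3 a.py
```

```text
scene gauge [(0.81, 341, 222)]
scene home_left [(0.91, 341, 228)]
scene home_middle [(0.62, 323, 212), (0.28, 216, 182)]
scene home_right [(0.15, 288, 155)]
scene sleeve_1 [(0.87, 369, 221), (0.73, 337, 205), (0.69, 291, 151), (0.53, 325, 194), (0.53, 281, 182)]
scene reject_tray [(0.85, 293, 159), (0.68, 325, 213), (0.53, 404, 340)]
scene reject_tray_in [(0.81, 290, 152)]
scene relay [(0.68, 476, 306)]
scene terminals [(0.81, 402, 337)]
scene cartridge [(0.88, 256, 265)]
scene screwdriver [(0.72, 215, 185)]
side gauge [(0.81, 358, 236)]
side home_left [(0.96, 314, 233), (0.34, 453, 170)]
side home_middle [(0.63, 333, 214), (0.47, 358, 192)]
side home_right [(0.91, 357, 192), (0.56, 262, 362)]
side sleeve_1 [(0.88, 354, 225), (0.84, 340, 250), (0.76, 389, 176), (0.63, 455, 169), (0.52, 413, 196)]
side reject_tray [(0.76, 454, 171)]
side reject_tray_in [(0.58, 452, 169)]
side relay [(0.77, 265, 365)]
side terminals [(0.7, 214, 298)]
side cartridge [(0.85, 267, 191), (0.71, 380, 207)]
side screwdriver []
gauge [ 0.51    0.0185 -0.0066]
home_left [0.5646 0.1061 0.0461]
home_middle [0.5701 0.0365 0.0493]
home_right [ 0.5729 -0.0509  0.109 ]
reject_tray [ 0.4652 -0.3147  0.0038]
reject_tray_in [ 0.4704 -0.3144  0.0178]
relay [ 0.4342  0.3772 -0.0067]
terminals [0.6133 0.3609 0.0088]
cartridge [0.7622 0.077  0.0128]
1.2
```

View pictures.

View pics/scene0.png

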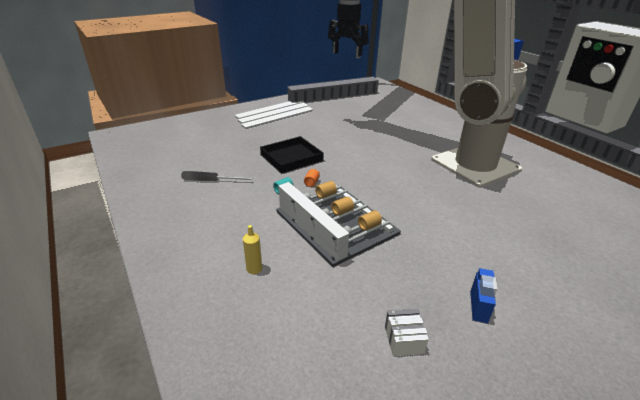

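View pics/side0.png

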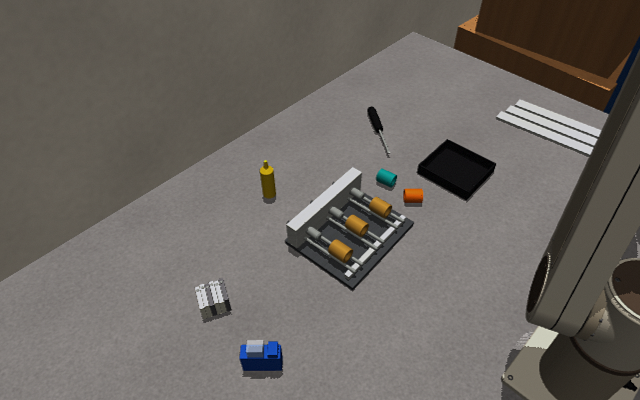

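Sleeves (brass): scene (369,221), (343,205), (326,189); side (340,250), (357,225), (380,207), all on the gauge rods. Look-alikes beside the gauge: orange at scene (312,178) / side (413,196), turquoise at scene (284,184) / side (387,176). Colour and position rule those two out. The tray is at scene (290,152).

```bash
python3 -m creep '[0.02,0.04,0.01,0,0.08, 0.04,0.08,0.02,0,0.08, 0.06,0.115,0.03,0,0.08, 0.08,0.15,0.04,0,0.08, 0.1,0.185,0.05,0,0.08, 0.12,0.22,0.06,0,0.08, 0.14,0.255,0.07,0,0.08, 0.16,0.29,0.08,0,0.08, 0.18,0.325,0.09,0,0.08, 0.2,0.36,0.09,0,0.08]'; python3 -c "
from h import *
o=bot.get_obs();print(R.from_quat(o['tool_rot']).as_matrix().round(3),o['joint_pos'])"
```

```text
clock: 2.03
eef_pos: [0.3701, -0.1131, 0.3232]
tool_rot: [0.985, 0.174, 0.002, 0.001]
ft_force: [1.4, -1.6, -0.3]
grip_width: 0.0797
grasp_force: 0.0
[[ 0.939  0.343  0.004]
 [ 0.343 -0.939 -0.001]
 [ 0.003  0.003 -1.   ]] [-2.96267257e-01 -1.24138937e-02 -4.79102093e-02  1.53110033e+00
 -2.46570697e-04  2.49491677e+00]
```

```bash
python3 -m creep '[0.01,0.035,0,-0.1,0.08, 0.02,0.07,0,-0.2,0.08, 0.03,0.1,0,-0.3,0.08, 0.04,0.12,0,-0.35,0.08, 0.04,0.12,0,-0.35,0.08]'
cat > b.py <<'E'
from h import *
p,P=cam("wrist"); save("w1.png",p); np.save("w1P.npy",P)
for t in ["home_left","home_middle","home_right","sleeve_1","gauge"]:
    r=bot.place_of("wrist",t)
    print(t,[(round(d["score"],2),int(d["centre"][0]*640),int(d["centre"][1]*400),onz(P,np.array(d["centre"])*[640,400],0 if t=="gauge" else .045).round(4)) for d in r[:6]])
E
python3 b.py
```

```text
clock: 2.45
eef_pos: [0.4103, 0.0054, 0.3209]
tool_rot: [1.0, 0.007, 0.0, -0.002]
ft_force: [0.7, -0.6, -0.0]
grip_width: 0.0799
grasp_force: 0.0
home_left [(0.87, 233, 8, array([0.5647, 0.1067]))]
home_middle [(0.65, 307, 2, array([0.571 , 0.0283]))]
home_right [(0.87, 379, 0, array([ 0.5748, -0.0482]))]
sleeve_1 [(0.98, 382, 67, array([ 0.5074, -0.0551])), (0.91, 465, 84, array([ 0.4911, -0.1493])), (0.81, 478, 4, array([ 0.572, -0.153])), (0.77, 241, 84, array([0.4878, 0.103 ])), (0.62, 311, 62, array([0.5116, 0.0242]))]
gauge [(0.57, 233, 8, array([0.5736, 0.1188]))]
```

View pics/w1.png

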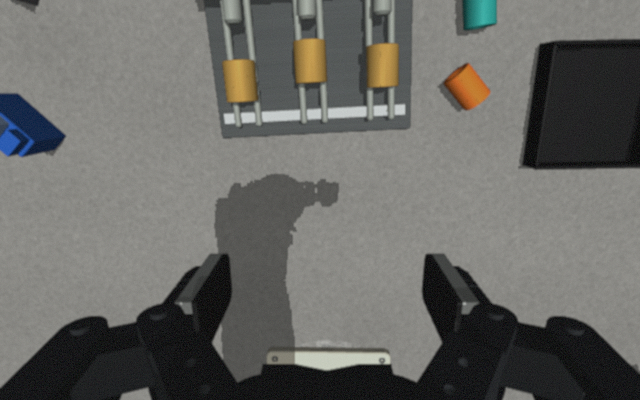

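The wrist view shows brass sleeves at (240,81), (310,60) and (383,65), lying on the rods with pins at the top. Orange (466,86) and turquoise (479,10) lie off to the right, beside the tray. I'll step back and take a second view to triangulate.

```bash
python3 -m creep '[-0.025,0.01,0,0.045,0, -0.05,0.02,0,0.045,0, -0.07,0.02,0,0.045,0, -0.07,0.02,0,0.045,0, -0.07,0.02,0,0.045,0, -0.07,0.02,0,0.045,0]'
cat > c.py <<'E'
from h import *
def blobs(p):
    h=cv2.cvtColor(p,cv2.COLOR_RGB2HSV)
    m=cv2.inRange(h,(13,110,60),(24,255,255)); m=cv2.morphologyEx(m,cv2.MORPH_OPEN,np.ones((3,3)))
    n,l,s,c=cv2.connectedComponentsWithStats(m)
    out=[]
    for i in range(1,n):
        if s[i,4]>150:
            cn=np.argwhere(l==i)[:,::-1].astype(np.float32); r=cv2.minAreaRect(cn)
            out.append((c[i].round(1).tolist(),int(s[i,4]),np.array(r[0]).round(1).tolist()))
    return sorted(out)
if __name__=="__main__":
    p,P=cam("wrist"); save("w2.png",p); np.save("w2P.npy",P)
    q={}
    for t in ["home_left","home_middle","home_right","sleeve_1","gauge"]:
        r=bot.place_of("wrist",t); 
        print(t,[(round(d["score"],2),(np.array(d["centre"])*[640,400]).round(1).tolist(),onz(P,np.array(d["centre"])*[640,400],0 if t=="gauge" else .045).round(4)) for d in r[:6]])
    P1=np.load("w1P.npy"); p1=cv2.imread("pics/w1.png")[:,:,::-1]
    for n,(img) in {"w1":p1,"w2":p,"scene0":cv2.imread("pics/scene0.png")[:,:,::-1],"side0":cv2.imread("pics/side0.png")[:,:,::-1]}.items(): print(n,blobs(np.ascontiguousarray(img)))
    a=blobs(np.ascontiguousarray(p1));b=blobs(p)
    for x,y in zip(a,b): print(tri(P1,x[2],P,y[2]).round(4))
E
python3 c.py
```

```text
clock: 3.25
eef_pos: [0.3396, 0.0185, 0.3214]
tool_rot: [1.0, 0.025, 0.001, -0.003]
ft_force: [0.3, -0.2, 0.2]
grip_width: 0.0066
grasp_force: 0.0
home_left []
home_middle []
home_right [(0.59, [35.7, 54.3], array([0.4334, 0.3471]))]
sleeve_1 [(0.9, [253.0, 8.9], array([0.4909, 0.1058])), (0.78, [487.4, 28.6], array([ 0.4845, -0.1476]))]
gauge [(0.9, [329.7, 4.1], array([0.509 , 0.0244]))]
w1 [([239.8, 80.2], 1293, [239.8, 80.2]), ([309.6, 60.5], 1343, [309.5, 60.0]), ([382.2, 65.0], 1329, [382.5, 65.0]), ([471.6, 85.2], 672, [471.1, 84.9])]
w2 [([254.4, 15.8], 1044, [254.0, 16.5]), ([328.9, 7.0], 491, [329.0, 8.0]), ([403.7, 10.7], 729, [404.0, 11.5]), ([495.9, 25.9], 748, [495.8, 25.5])]
scene0 [([98.1, 108.4], 423, [99.1, 105.9]), ([145.5, 38.9], 4627, [146.3, 50.0]), ([252.6, 253.6], 541, [251.9, 250.5]), ([325.4, 189.2], 241, [325.4, 189.2]), ([342.0, 205.3], 286, [341.9, 205.1]), ([369.2, 220.0], 314, [369.3, 219.8])]
side0 [([267.6, 182.4], 354, [267.6, 180.4]), ([339.7, 249.4], 319, [340.3, 249.7]), ([356.1, 224.1], 283, [356.8, 224.2]), ([379.7, 205.9], 256, [380.4, 206.1]), ([552.7, 60.1], 1394, [540.2, 52.3])]
[ 0.4928  0.1163 -0.0081]
[ 0.5229  0.0293 -0.0868]
[ 0.5153 -0.0702 -0.0458]
[ 0.4906 -0.1618  0.0309]
```

View pics/w2.png

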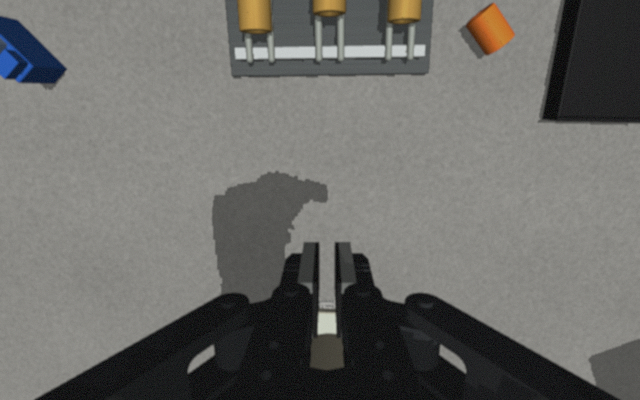

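Moving back pushed the gauge out at the top of the frame: sleeves cut off at (255,16), (329,8) and (404,11). The base edge slopes about 0.02 rad against the tool. I'll move forward so that the pins and home points are well in view.

```bash
python3 -m creep '[0.04,0,0,0.015,0, 0.08,0,0,0.015,0, 0.12,0,0,0.015,0, 0.14,0,0,0.015,0, 0.14,0,0,0.015,0, 0.14,0,0,0.015,0]'
cat > d.py <<'E'
from h import *
from c import blobs
p,P=cam("wrist"); save("w3.png",p); np.save("w3P.npy",P)
ld=lambda n:np.ascontiguousarray(cv2.imread(f"pics/{n}.png")[:,:,::-1])
P1=np.load("w1P.npy")
S=np.load("sceneP.npy");D=np.load("sideP.npy")
H={"scene":{"home_left":(341,228),"home_middle":(323,212)},"side":{"home_left":(314,233),"home_middle":(333,214),"home_right":(357,192)}}
for t in ["home_left","home_middle","home_right","sleeve_1","gauge","reject_tray","reject_tray_in"]:
    r=bot.place_of("wrist",t); 
    print(t,[(round(d["score"],2),(np.array(d["centre"])*[640,400]).round(1).tolist(),onz(P,np.array(d["centre"])*[640,400],0 if t=="gauge" else .045).round(4)) for d in r[:6]])
    if r and t in H["side"]: print("  tri w3-side",tri(P,np.array(r[0]["centre"])*[640,400],D,H["side"][t]).round(4))
b=blobs(p); print(b)
a=blobs(ld("w1"))[:3]
s=blobs(ld("scene0"))[3:6][::-1]; d=blobs(ld("side0"))[1:4]
bb=[x for x in b if x[1]>500]
for i in range(3):
    print("S-D",tri(S,s[i][2],D,d[i][2]).round(4),"w3-side",tri(P,bb[i][2],D,d[i][2]).round(4),"w1-w3",tri(P1,a[i][2],P,bb[i][2]).round(4),"w3 z.045",onz(P,bb[i][2],.045).round(4))
E
python3 d.py
```

```text
clock: 4.05
eef_pos: [0.4797, 0.019, 0.3197]
tool_rot: [0.999, 0.034, -0.002, -0.003]
ft_force: [-0.7, 0.8, 0.3]
grip_width: -0.0001
grasp_force: 0.0
home_left []
home_middle [(0.94, [323.3, 74.6], array([0.567 , 0.0294]))]
  tri w3-side [0.5717 0.0337 0.042 ]
home_right [(0.6, [395.2, 72.5], array([ 0.5747, -0.0503])), (0.56, [323.7, 123.2], array([0.5137, 0.0255]))]
  tri w3-side [ 0.5745 -0.0489  0.052 ]
sleeve_1 [(0.95, [393.3, 132.2], array([ 0.509 , -0.0563])), (0.93, [326.5, 123.9], array([0.5131, 0.0222])), (0.85, [484.6, 80.9], array([ 0.5725, -0.1512])), (0.77, [253.9, 137.6], array([0.4915, 0.1063])), (0.68, [471.2, 151.5], array([ 0.4927, -0.1511]))]
gauge []
reject_tray [(0.79, [580.5, 172.8], array([ 0.4762, -0.2871]))]
reject_tray_in [(0.82, [585.3, 175.0], array([ 0.4739, -0.2936])), (0.67, [324.8, 125.5], array([0.5112, 0.024 ]))]
[([255.3, 138.1], 1153, [255.2, 138.1]), ([323.4, 124.4], 1167, [323.5, 124.5]), ([392.1, 132.0], 1166, [392.1, 132.1]), ([475.6, 152.1], 566, [475.4, 151.9])]
S-D [0.4903 0.1028 0.0456] w3-side [0.4904 0.1036 0.047 ] w1-w3 [0.4918 0.1037 0.0497] w3 z.045 [0.491  0.1048]
S-D [0.5119 0.0233 0.0456] w3-side [0.5116 0.0247 0.0474] w1-w3 [0.5134 0.0256 0.0567] w3 z.045 [0.5122 0.0256]
S-D [ 0.5083 -0.0572  0.045 ] w3-side [ 0.5081 -0.0557  0.0466] w1-w3 [ 0.5097 -0.0539  0.0514] w3 z.045 [ 0.509  -0.0549]
```

View pics/w3.png

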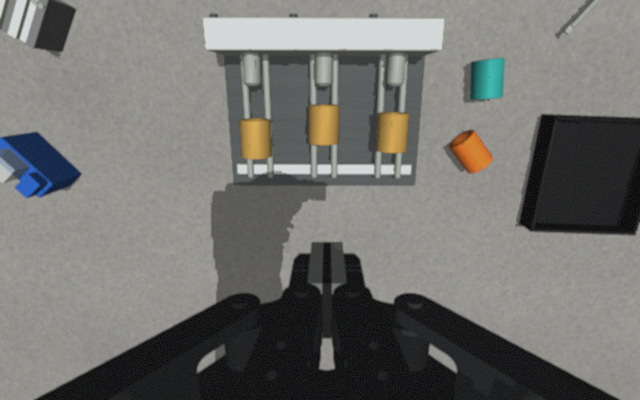

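Triangulated sleeve centres, agreeing across views at z ≈ 0.046 against 0.045 expected:

| Sleeve | x | y |
|---|---|---|
| Left | 0.491 | 0.104 |
| Middle | 0.512 | 0.025 |
| Right | 0.5085 | -0.0555 |

The lanes are 80 mm apart, as they should be. In w3 the block edge is level with the image rows, so tool yaw ≈ gauge yaw ≈ 0.068. I'll go behind the left sleeve with shut fingers and push.

```bash
python3 -m creep '[-0.02,0.03,-0.02,0,0, -0.037,0.06,-0.04,0,0, -0.037,0.082,-0.07,0,0, -0.037,0.082,-0.11,0,0, -0.037,0.082,-0.15,0,0, -0.037,0.082,-0.19,0,0, -0.037,0.082,-0.23,0,0, -0.037,0.082,-0.265,0,0, -0.037,0.082,-0.28,0,0, -0.037,0.082,-0.28,0,0]'
```

```text
clock: 5.28
eef_pos: [0.4443, 0.0575, 0.0437]
tool_rot: [0.998, 0.054, -0.003, -0.015]
ft_force: [0.5, 0.7, -0.4]
grip_width: -0.0003
grasp_force: 0.0
```

```bash
python3 -m creep '[0,0,0,0,0, 0,0,0,0,0]'; python3 -c "
from workcell import bot
o=bot.get_obs(); print(o['joint_pos'],o['joint_vel'],o['tau'],o['ft_torque'])"
```

```text
clock: 5.45
eef_pos: [0.4458, 0.0578, 0.0461]
tool_rot: [0.998, 0.054, -0.002, -0.015]
ft_force: [0.4, -0.5, 0.3]
grip_width: -0.0001
grasp_force: 0.0
[ 0.10802073  0.32163667 -0.4178893   0.83379766  0.03106461  3.14060803] [-0.00525366 -0.03356511  0.04549628  0.00707153  0.00079394  0.00025383] [ 8.62841145e-02 -3.39708602e+01  1.83545136e+01 -3.97626031e-02
  1.16722689e-01 -2.80854226e-05] [ 0.01852031 -0.05921808 -0.01795578]
```

Joint 6 is at its limit (tool yaw = j1 − j6 + π), so the tool can't hold this yaw at the left lane. I'll do the middle and right lanes first, where the yaw fits.

```bash
python3 -m creep '[0.006,-0.015,0,-0.03,0, 0.01,-0.03,-0.004,-0.035,0, 0.012,-0.0365,-0.008,-0.035,0, 0.012,-0.0365,-0.008,-0.035,0, 0.012,-0.0365,-0.008,-0.035,0]'
```

```text
clock: 5.87
eef_pos: [0.4593, 0.0213, 0.0393]
tool_rot: [0.999, 0.036, -0.0, -0.016]
ft_force: [-0.9, 0.5, 0.2]
grip_width: 0.0001
grasp_force: 0.0
```

```bash
python3 -m creep '[0.008,0.0005,0,0,0, 0.014,0.001,0,0,0, 0.018,0.0012,0,0,0, 0.022,0.0015,0,0,0, 0.026,0.0018,0,0,0, 0.030,0.002,0,0,0, 0.034,0.0023,0,0,0, 0.038,0.0026,0,0,0, 0.042,0.0029,0,0,0, 0.046,0.003,0,0,0]'
python3 -m creep '[0.002,0,0,0,0, 0.004,0,0,0,0, 0.006,0,0,0,0, 0.008,0,0,0,0]'
```

```text
clock: 6.7
eef_pos: [0.505, 0.0245, 0.0382]
tool_rot: [0.999, 0.037, -0.001, -0.016]
ft_force: [-0.1, 0.1, -0.3]
grip_width: 0.0002
grasp_force: 0.4
clock: 7.03
eef_pos: [0.5127, 0.0244, 0.0382]
tool_rot: [0.999, 0.037, -0.001, -0.016]
ft_force: [-1.9, 0.5, -0.7]
grip_width: 0.0003
grasp_force: 0.4
```

```bash
python3 -m creep '[0.0015,0,0,0,0, 0.003,0,0,0,0, 0.0045,0,0,0,0, 0.006,0,0,0,0]'
python3 -m creep '[0.0015,0,0,0,0, 0.003,0,0,0,0, 0.0045,0,0,0,0, 0.0045,0,0,0,0]'
```

```text
clock: 7.37
eef_pos: [0.5171, 0.0244, 0.0381]
tool_rot: [0.999, 0.037, -0.003, -0.016]
ft_force: [-7.2, 0.9, 5.1]
grip_width: -0.0001
grasp_force: 3.7
clock: 7.7
eef_pos: [0.517, 0.0243, 0.0374]
tool_rot: [0.999, 0.037, -0.007, -0.016]
ft_force: [-12.9, -1.6, 9.3]
grip_width: 0.0
grasp_force: 6.9
```

The middle sleeve stopped at TCP x = 0.517, where the web would stop it (about 0.519; home would be about 0.537). Backing off to do the right lane.

```bash
python3 -m creep '[-0.03,-0.001,0,0,0, -0.055,-0.02,0,0,0, -0.065,-0.045,0,0,0, -0.065,-0.07,0,0,0, -0.065,-0.083,0,0,0, -0.065,-0.083,0,0,0]'
python3 -m creep '[0.008,0.0005,0,0,0, 0.016,0.001,0,0,0, 0.022,0.0015,0,0,0, 0.026,0.0018,0,0,0, 0.030,0.002,0,0,0, 0.034,0.0023,0,0,0, 0.038,0.0026,0,0,0, 0.042,0.0029,0,0,0, 0.046,0.003,0,0,0]'
```

```text
clock: 8.2
eef_pos: [0.459, -0.061, 0.0389]
tool_rot: [0.999, 0.035, 0.0, -0.015]
ft_force: [0.4, 0.4, 0.6]
grip_width: -0.0001
grasp_force: 0.0
clock: 8.95
eef_pos: [0.5044, -0.0553, 0.0382]
tool_rot: [0.999, 0.037, -0.001, -0.016]
ft_force: [-0.2, -0.1, -0.4]
grip_width: 0.0001
grasp_force: 0.4
```

```bash
python3 -m creep '[0.003,0,0,0,0, 0.006,0,0,0,0, 0.009,0,0,0,0, 0.012,0.0008,0,0,0, 0.014,0.001,0,0,0, 0.016,0.001,0,0,0, 0.018,0.001,0,0,0, 0.02,0.0012,0,0,0]'
python3 -m creep '[0.002,0,0,0,0, 0.004,0,0,0,0, 0.006,0,0,0,0, 0.006,0,0,0,0]'
```

```text
clock: 9.62
eef_pos: [0.5242, -0.0544, 0.0383]
tool_rot: [0.999, 0.037, -0.001, -0.016]
ft_force: [-1.7, 0.3, 0.1]
grip_width: -0.0003
grasp_force: 0.4
clock: 9.95
eef_pos: [0.5308, -0.0544, 0.0384]
tool_rot: [0.999, 0.037, -0.0, -0.016]
ft_force: [-0.1, -0.2, -0.3]
grip_width: -0.0004
grasp_force: 0.1
```

Past the web stop, so the right sleeve is bored through. Continuing to the shoulder.

```bash
python3 -m creep '[0.002,0,0,0,0, 0.004,0,0,0,0, 0.006,0,0,0,0, 0.008,0,0,0,0, 0.008,0,0,0,0]'
python3 -m creep '[0.0015,0,0,0,0, 0.003,0,0,0,0, 0.0045,0,0,0,0, 0.006,0,0,0,0, 0.006,0,0,0,0]'
```

```text
clock: 10.37
eef_pos: [0.5388, -0.0544, 0.0384]
tool_rot: [0.999, 0.037, -0.0, -0.016]
ft_force: [0.8, -0.1, -0.0]
grip_width: -0.0003
grasp_force: 0.0
clock: 10.78
eef_pos: [0.5401, -0.0545, 0.0377]
tool_rot: [0.999, 0.037, -0.005, -0.016]
ft_force: [-9.3, -0.2, 7.4]
grip_width: -0.0003
grasp_force: 4.8
```

```bash
python3 -m creep '[-0.035,-0.002,0,0,0, -0.07,0,0,0.04,0, -0.1,0.02,0,0.08,0, -0.102,0.055,0,0.12,0, -0.102,0.09,0,0.165,0, -0.102,0.125,0,0.165,0, -0.102,0.155,0,0.165,0, -0.102,0.155,0,0.165,0, -0.102,0.155,0,0.165,0]'
```

```text
clock: 11.53
eef_pos: [0.4428, 0.1021, 0.0386]
tool_rot: [0.993, 0.121, -0.001, -0.015]
ft_force: [-0.3, -0.2, -0.8]
grip_width: -0.0003
grasp_force: 0.0
```

```bash
python3 -m creep '[0.008,0,0,0,0, 0.014,0,0,0,0, 0.018,0.0005,0,0,0, 0.023,0.001,0,0,0, 0.028,0.001,0,0,0, 0.033,0.0015,0,0,0, 0.038,0.002,0,0,0, 0.043,0.0025,0,0,0, 0.048,0.003,0,0,0, 0.052,0.003,0,0,0]'
python3 -m creep '[0.003,0,0,0,0, 0.006,0,0,0,0, 0.009,0.0005,0,0,0, 0.012,0.0008,0,0,0, 0.014,0.001,0,0,0, 0.016,0.001,0,0,0, 0.018,0.001,0,0,0, 0.02,0.001,0,0,0, 0.02,0.001,0,0,0]'
```

```text
clock: 12.37
eef_pos: [0.4949, 0.1037, 0.0383]
tool_rot: [0.993, 0.119, -0.002, -0.016]
ft_force: [0.3, 0.0, -0.5]
grip_width: 0.0004
grasp_force: 0.4
clock: 13.12
eef_pos: [0.5147, 0.1047, 0.0384]
tool_rot: [0.993, 0.119, -0.002, -0.016]
ft_force: [-0.4, 0.3, -0.2]
grip_width: -0.0001
grasp_force: 0.1
```

```bash
python3 -m creep '[0.002,0,0,0,0, 0.004,0,0,0,0, 0.006,0,0,0,0, 0.008,0,0,0,0, 0.0095,0,0,0,0, 0.011,0,0,0,0, 0.011,0,0,0,0]'
python3 -m creep '[0.0015,0,0,0,0, 0.003,0,0,0,0, 0.0045,0,0,0,0, 0.006,0,0,0,0, 0.006,0,0,0,0]'
```

```text
clock: 13.7
eef_pos: [0.5256, 0.1046, 0.0383]
tool_rot: [0.993, 0.119, -0.002, -0.015]
ft_force: [-0.3, -0.4, 0.4]
grip_width: 0.0002
grasp_force: 0.1
clock: 14.12
eef_pos: [0.5291, 0.1045, 0.0379]
tool_rot: [0.993, 0.119, -0.004, -0.016]
ft_force: [-5.4, -0.2, 2.7]
grip_width: 0.0001
grasp_force: 2.8
```

Left reached the shoulder too (0.529, as predicted). Next I'll rise to look at all three and measure the middle one.

```bash
python3 -m creep '[-0.03,-0.002,0,0,0, -0.05,-0.01,0.03,-0.05,0, -0.06,-0.03,0.065,-0.1,0.03, -0.06,-0.055,0.095,-0.165,0.055, -0.06,-0.08,0.125,-0.165,0.055, -0.06,-0.085,0.165,-0.165,0.055, -0.06,-0.085,0.205,-0.165,0.055, -0.06,-0.085,0.24,-0.165,0.055, -0.06,-0.085,0.24,-0.165,0.055, -0.06,-0.085,0.24,-0.165,0.055]'
cat > e.py <<'E'
from h import *
from c import blobs
p,P=cam("wrist"); save("w4.png",p); s,S=cam("side"); save("s4.png",s); sc,C=cam("scene"); save("c4.png",sc)
w=[x for x in blobs(p) if x[1]>300]; d=blobs(s); c=blobs(sc)
print(w);print(d);print(c)
for x in w: print(onz(P,x[2],.045).round(4))
D=[x for x in d if 280<x[0][0]<420 and x[0][1]>185]; Cc=[x for x in c if 280<x[0][0]<420][::-1]
for i in range(min(3,len(D),len(Cc))): print(tri(C,Cc[i][2],S,D[i][2]).round(4),tri(P,w[i][2],S,D[i][2]).round(4))
big=cv2.resize(p[0:220,180:520],None,fx=2.3,fy=2.3,interpolation=cv2.INTER_CUBIC); save("w4c.png",big)
E
python3 e.py
```

```text
clock: 14.95
eef_pos: [0.4732, 0.0194, 0.2812]
tool_rot: [0.999, 0.037, 0.003, -0.015]
ft_force: [-0.0, 0.4, -0.3]
grip_width: 0.0551
grasp_force: 0.0
[([251.3, 66.6], 1611, [251.0, 66.6]), ([330.3, 86.7], 1538, [330.5, 87.0]), ([410.4, 67.9], 1663, [410.6, 67.9]), ([498.1, 156.3], 705, [498.0, 156.3])]
[([268.1, 184.9], 309, [268.2, 185.3]), ([315.0, 233.2], 307, [315.5, 233.5]), ([343.6, 216.2], 282, [343.9, 216.4]), ([358.3, 193.4], 251, [358.8, 193.5]), ([553.0, 60.1], 1434, [540.2, 52.3])]
[([98.2, 108.4], 427, [99.7, 105.9]), ([145.6, 38.2], 4460, [146.7, 49.1]), ([252.6, 253.7], 537, [251.9, 250.5]), ([332.1, 208.4], 213, [331.8, 209.1])]
[0.5635 0.1098]
[0.5497 0.0277]
[ 0.5739 -0.0511]
[ 0.4923 -0.156 ]
[0.5637 0.0967 0.0668] [0.5619 0.1085 0.0462]
```

View pics/w4c.png

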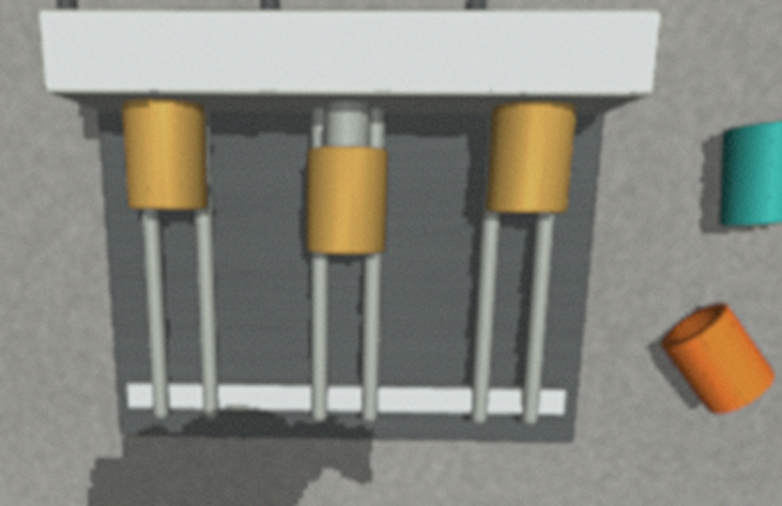

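The crop (2.3x, offset 180,0) shows left and right flush with the shoulder at crop (165,155) and (530,155). The middle one at crop (346,200) stops short with bare pin visible, so that is the reject: brass, on the middle rods, and not the turquoise or orange ones at the right. Its position is (0.550, 0.0275), exactly 18 mm short of home.

```bash
python3 -m creep '[0.025,0.003,-0.03,0,0.055, 0.05,0.006,-0.06,0,0.055, 0.07,0.008,-0.095,0,0.055, 0.075,0.008,-0.13,0,0.055, 0.075,0.008,-0.165,0,0.055, 0.075,0.008,-0.195,0,0.055, 0.075,0.008,-0.205,0,0.055, 0.075,0.008,-0.205,0,0.055]'
```

```text
clock: 15.77
eef_pos: [0.5421, 0.0275, 0.0688]
tool_rot: [0.999, 0.037, -0.006, -0.016]
ft_force: [0.4, -0.1, -0.4]
grip_width: 0.055
grasp_force: 0.0
```

```bash
python3 -m creep '[0.002,0,-0.012,0,0.055, 0.002,0,-0.025,0,0.055, 0.002,0,-0.036,0,0.055, 0.002,0,-0.036,0,0.055, 0.002,0,-0.036,0,0.055]'
```

```text
clock: 16.18
eef_pos: [0.5487, 0.0276, 0.0385]
tool_rot: [0.999, 0.037, -0.0, -0.016]
ft_force: [-0.1, -0.4, 0.2]
grip_width: 0.055
grasp_force: 0.0
```

```bash
python3 -m creep '[0,0,-0.004,0,0.055, 0,0,-0.007,0,0.055, 0,0,-0.007,0,0.03, 0,0,-0.007,0,0.03, 0,0,-0.007,0,0.03, 0,0,-0.007,0,0.03, 0,0,-0.007,0,0.03, 0,0,-0.007,0,0.03]'
```

```text
clock: 16.85
eef_pos: [0.5481, 0.0288, 0.0309]
tool_rot: [0.999, 0.037, -0.001, -0.017]
ft_force: [-2.4, 5.1, 4.7]
grip_width: 0.033
grasp_force: 61.9
```

```bash
python3 -m creep '[-0.004,-0.0003,0,0,0.03, -0.01,-0.0007,0,0,0.03, -0.016,-0.001,0,0,0.03, -0.022,-0.0015,0,0,0.03, -0.028,-0.002,0,0,0.03, -0.034,-0.0023,0,0,0.03, -0.034,-0.0023,0.0,0,0.03]'
```

```text
clock: 17.43
eef_pos: [0.514, 0.0263, 0.0311]
tool_rot: [0.999, 0.037, -0.0, -0.017]
ft_force: [-1.5, 6.0, 4.2]
grip_width: 0.0334
grasp_force: 62.0
```

```bash
python3 -m creep '[0,0,0.005,0,0.03, 0,0,0.012,0,0.03, 0,0,0.022,0,0.03, 0,0,0.035,0,0.03, 0,0,0.05,0,0.03, 0,0,0.07,0,0.03, 0,0,0.09,0,0.03, 0,0,0.1,0,0.03, 0,0,0.1,0,0.03]'; python3 -c "
from h import *
from c import blobs
p,P=cam('wrist'); s,S=cam('side'); save('w5.png',np.hstack([p[:,100:560],s[100:300,250:500].repeat(2,0)[:,:300]])); print(blobs(p),blobs(s))
for t in ['reject_tray','reject_tray_in']:
  for n,PP in (('side',S),('wrist',P)):
    for d in bot.place_of(n,t)[:2]: print(t,n,d['score'],onz(PP,np.array(d['centre'])*[640,400],0 if t=='reject_tray' else .005).round(3))
"
```

```text
clock: 18.18
eef_pos: [0.5163, 0.0249, 0.1334]
tool_rot: [0.999, 0.037, 0.002, -0.015]
ft_force: [0.4, 0.4, -3.0]
grip_width: 0.0333
grasp_force: 61.2
[([205.0, 124.1], 4013, [204.6, 124.3]), ([326.5, 275.3], 10882, [327.0, 277.5]), ([455.5, 127.3], 4190, [455.8, 127.5]), ([580.7, 250.2], 1528, [580.2, 250.4])] [([268.2, 184.9], 306, [268.2, 185.3]), ([314.9, 233.1], 306, [315.4, 233.4]), ([531.7, 54.3], 417, [528.8, 53.7])]
reject_tray side 0.75 [ 0.472 -0.316]
reject_tray_in side 0.92 [ 0.472 -0.33 ]
```

View pics/w5.png

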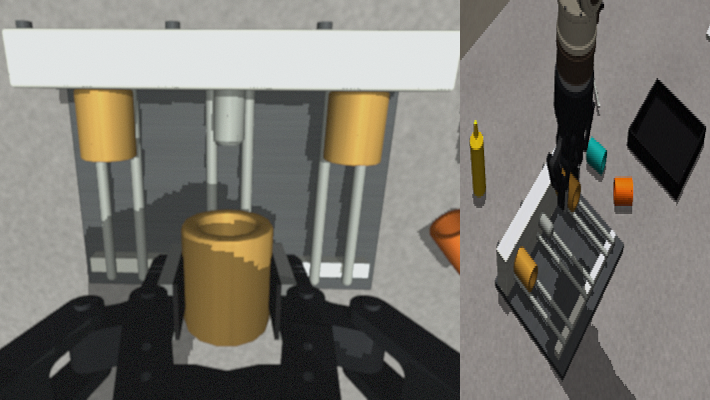

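The sleeve is held level in the pads, off its pin, and the other two are still flush with the shoulder. The tray estimates cluster at (0.471, -0.318). Carrying it over.

```bash
python3 -m creep '[0,-0.015,0,0,0.03, -0.004,-0.045,0,0,0.03, -0.008,-0.08,0,0,0.03, -0.013,-0.115,0,0,0.03, -0.018,-0.15,0,0,0.03, -0.023,-0.185,0,0,0.03, -0.028,-0.22,0,0,0.03, -0.033,-0.255,0,0,0.03, -0.038,-0.29,0,0,0.03, -0.044,-0.32,0,0,0.03]'
python3 -m creep '[0,-0.015,0,0,0.03, 0,-0.02,-0.005,0,0.03, 0,-0.02,-0.01,0,0.03]'
python3 -c "
from h import *
p,P=cam('side'); c,C=cam('scene')
print(bot.get_obs()['eef_pos'])
X={'side':(P,p),'scene':(C,c)}
for n,(Q,i) in X.items():
  for t in ['reject_tray_in']:
    for d in bot.place_of(n,t)[:2]: print(n,t,d['score'],onz(Q,np.array(d['centre'])*[640,400],.005).round(3))
w,W=cam('wrist'); save('v6.png',np.hstack([w[:,120:520],c[90:230,200:400].repeat(2,0).repeat(2,1)[:280,:400][np.r_[0:280,[0]*120]]]))
for q in [(0.471,-.318)]: print(proj(P,(*q,.005)),proj(C,(*q,.005)))
"
```

```text
clock: 19.32
eef_pos: [0.4693, -0.2968, 0.1292]
tool_rot: [0.999, 0.036, -0.001, -0.016]
ft_force: [1.6, -0.4, -2.6]
grip_width: 0.0335
grasp_force: 61.1
clock: 19.57
eef_pos: [0.4701, -0.3154, 0.1193]
tool_rot: [0.999, 0.036, -0.001, -0.016]
ft_force: [0.2, -0.3, -2.7]
grip_width: 0.0336
grasp_force: 61.1
[ 0.46925203 -0.31270371  0.11827571]
side reject_tray_in 0.94 [ 0.452 -0.324]
scene reject_tray_in 0.9 [ 0.46  -0.345]
[452.7465081  170.32732772] [290.75685758 157.26122761]
```

View pics/v6.png

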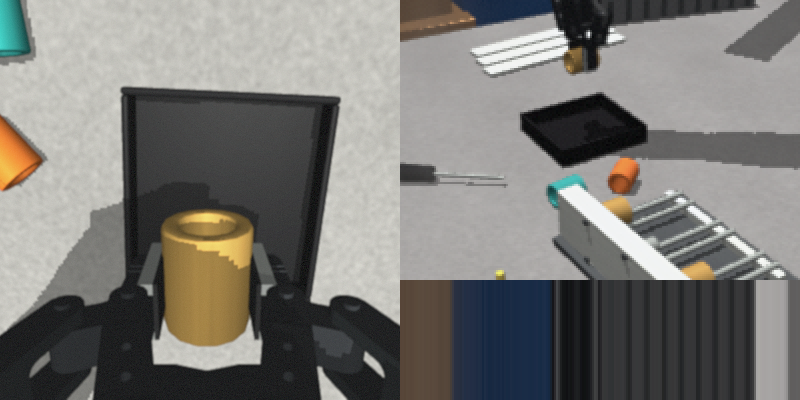

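Wrist view: the sleeve is held over the tray, whose far rim corners are at wrist pixels (243,90) and (458,100). I'll check the tray centre from these.

```bash
python3 -c "
from h import *
w,W=cam('wrist')
a,b=onz(W,(243,90),.03),onz(W,(458,100),.03)
u=(b-a);L=np.linalg.norm(u);u/=L;n=np.array([u[1],-u[0]]); n*=np.sign(-n[0])
print(a,b,L,'centre',[(a+b)/2+n*h for h in (.07,.075)], bot.get_obs()['eef_pos'])
S=np.load('sideP.npy');print([onz(S,q,.03).round(3) for q in ((417,167),(447,141),(496,158),(461,192))])
"
```

```text
[ 0.53853574 -0.25211429] [ 0.54293483 -0.38770361] 0.13566065498883148 centre [array([ 0.4707721 , -0.32217885]), array([ 0.46577473, -0.32234098])] [ 0.47057437 -0.31316922  0.12033033]
[array([ 0.534, -0.24 ]), array([ 0.536, -0.379]), array([ 0.404, -0.411]), array([ 0.402, -0.242])]
```

```bash
python3 -m creep '[-0.003,-0.006,-0.02,0,0.03, -0.003,-0.006,-0.045,0,0.03, -0.003,-0.006,-0.065,0,0.03, -0.003,-0.006,-0.08,0,0.03, -0.003,-0.006,-0.09,0,0.03, -0.003,-0.006,-0.098,0,0.03, -0.003,-0.006,-0.1,0,0.03, -0.003,-0.006,-0.1,0,0.03]'
```

```text
clock: 20.53
eef_pos: [0.4674, -0.3204, 0.0203]
tool_rot: [0.999, 0.037, -0.001, -0.016]
ft_force: [0.2, -1.0, -2.2]
grip_width: 0.0335
grasp_force: 61.1
```

```bash
python3 -m creep '[0,0,-0.004,0,0.03, 0,0,-0.008,0,0.03, 0,0,-0.01,0,0.03, 0,0,-0.01,0,0.03]'
```

```text
clock: 20.87
eef_pos: [0.467, -0.3206, 0.0101]
tool_rot: [0.999, 0.037, -0.001, -0.016]
ft_force: [-0.7, 0.4, -3.0]
grip_width: 0.0334
grasp_force: 61.1
```

```bash
python3 -m creep '[0,0,0,0,0.037, 0,0,0,0,0.041, 0,0,0,0,0.046, 0,0,0,0,0.052, 0,0,0,0,0.055, 0,0,0,0,0.055, 0,0,0.01,0,0.055, 0,0,0.03,0,0.055, 0,0,0.06,0,0.055, 0,0,0.1,0,0.055]'
python3 -m creep '[0,0,0.03,0,0.055, 0,0,0.07,0,0.055, 0,0,0.11,0,0.055, -0.02,0,0.14,0,0.055, -0.04,0,0.15,0,0.055, -0.04,0,0.15,0,0.055, -0.04,0,0.15,0,0.055]'
python3 -c "
from h import *
from c import blobs
w,W=cam('wrist'); s,S=cam('side'); c,C=cam('scene'); save('v7.png',np.vstack([np.hstack([w[100:400,240:640],s[100:400,220:620]]),np.hstack([c[80:380,160:560],w[0:300,:400]])]))
b=blobs(w);d=blobs(s);print(b);print(d);print(blobs(c))
print([onz(W,x[2],.023).round(3) for x in b],[onz(S,x[2],.045).round(3) for x in d])"
```

```text
clock: 21.7
eef_pos: [0.4652, -0.3193, 0.1094]
tool_rot: [0.999, 0.037, -0.003, -0.017]
ft_force: [1.2, -0.9, -0.6]
grip_width: 0.0551
grasp_force: 0.0
clock: 22.28
eef_pos: [0.427, -0.321, 0.2623]
tool_rot: [0.999, 0.036, 0.001, -0.015]
ft_force: [0.1, 0.4, -0.6]
grip_width: 0.0554
grasp_force: 0.0
[([56.7, 6.4], 603, [55.0, 7.5]), ([182.8, 88.2], 951, [182.9, 88.3]), ([335.3, 121.3], 1497, [335.5, 121.5])]
[([268.2, 185.0], 299, [268.3, 185.2]), ([314.9, 233.0], 298, [315.5, 233.3]), ([358.3, 193.3], 246, [358.9, 193.4]), ([456.3, 164.3], 206, [456.4, 164.2]), ([473.7, 27.2], 246, [475.4, 31.8]), ([551.2, 62.0], 399, [549.0, 61.9])]
[([98.2, 108.5], 425, [99.5, 105.8]), ([145.4, 38.8], 4566, [146.6, 49.3]), ([252.7, 254.0], 536, [252.0, 251.0]), ([291.0, 150.9], 199, [291.0, 150.9])]
[array([ 0.558, -0.035]), array([ 0.49 , -0.159]), array([ 0.468, -0.321])] [array([0.752, 0.08 ]), array([0.562, 0.107]), array([ 0.572, -0.054]), array([ 0.459, -0.303]), array([ 0.787, -0.92 ]), array([ 0.511, -0.914])]
```

View pics/v7.png

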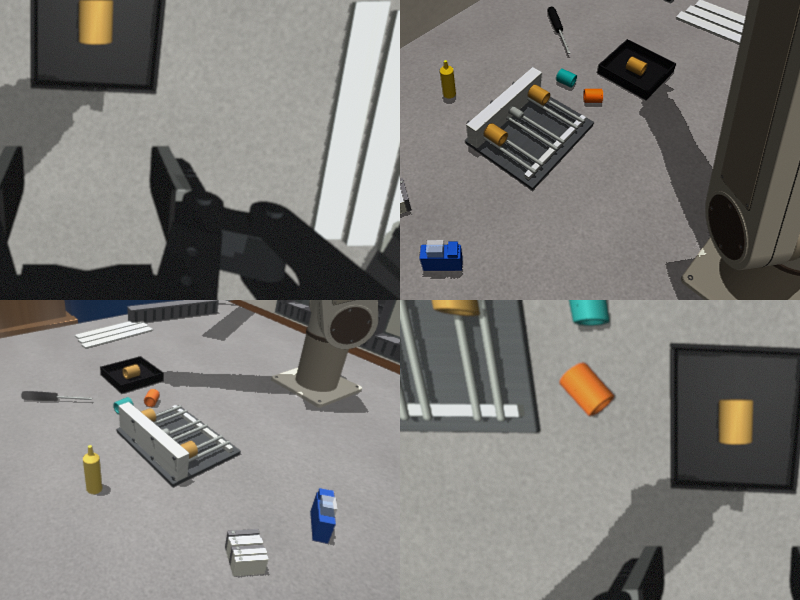

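The reject lies mid-tray (wrist 335,121 → 0.468, -0.321). The other two are still home at side (315,233) and (359,193), the bystanders are where they were, and the arm is clear. Handing in.

```bash
python3 -c "
from workcell import bot
print(bot.job_done())"
```

```text
the job is handed in; nothing more can be done
None
```

Job handed in: the left and right sleeves are home against the shoulder, the middle one stopped 18 mm short and is in the reject tray, and the hand-in returned no verdict.

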